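Push a tray of lacquered pins through the curing cabinet's sprung flap

TASK

Load the tray of freshly lacquered pins into the curing cabinet: take the plywood pusher by its upright grip and with it push the tray in through the sprung flap and on until you feel it come up firmly against the stop inside, without ramming or jamming it, touching the wet pins, jolting them out of place or letting the gripper touch the tray. Then draw the pusher out so that the flap shuts behind the tray, and set the pusher down flat on the bench on its sole, leaving the other things where they are.

Things in the scene. Friction and masses are not known exactly. Their poses are not given: they have to be found in the camera images.
- cabinet: White and grey bench-top curing cabinet, fixed, 190 mm wide, 270 mm deep, 160 mm high, amber window in the front half of its top, grey lamp head over the rear half. Origin: on the bench under the middle of its front face (the flap plane). x axis: horizontal, into the chamber (the way the tray is pushed); z up.
- port_sill (a point): Middle of the port's sill, at the cabinet's origin but 10 mm up, level with shelf and chamber floor; axes as the cabinet's. The port is 98 mm wide, open from 10 to 60 mm above the bench. Rails 94 mm apart guide the tray inside.
- shelf_end (a point): Outer end of the steel loading shelf, on its top: 190 mm before the port, 10 mm above the bench; shelf 136 mm wide. Its edges, 12 mm high, stand 112 mm apart and close in over the last 60 mm before the port to 94 mm.
- stop_track (a point): Point 192 mm inside the port, 10 mm above the chamber floor, under the lamp head: middle of the track of the adjustable tray stop. The face of its rubber bumper (60 mm wide, gives 0.3 mm per newton, 5 mm at most) is clamped anywhere from 35 mm before to 35 mm beyond this point; feel for it. Home is 4 to 9 N on the stop for half a second; over 12 N there, or 22 N on any cabinet part, is ramming.
- flap_hinge (a point): Middle of the flap's hinge pin, 4 mm inside the front face and 56 mm above the bench. The orange flap, 90 mm wide, hangs 44 mm down from it to 2 mm above the sill.
- flap (a joint): Angle of the sprung flap: 0 = shut (plumb), grows as it swings inwards, to 1.45 rad; it cannot swing outwards. Spring 0.025 N m when shut plus 0.05 N m per rad. On the tray's or pusher's top it rides at about 0.95 rad, its edge 40 mm inside the port; the tray's rear must be farther in for it to fall shut.
- tray_center (a point): Centre (half-way up) of the aluminium tray: 110 mm long along its x, 90 mm wide, 20 mm high, front wall with a rolled rim, walls 3 mm, floor 3 mm, about 0.3 kg, standing on the loading shelf, its x axis roughly along the cabinet's x. The three pins lie loose in it.
- tray_front (a point): Middle of the tray's front face (the end that goes in first), half-way up: 55 mm ahead of tray_center along the tray's x.
- pusher_grip (a point): Centre of the pusher's upright grip, a wooden post 24 mm square, 62 mm tall, 55 mm above the underside of the sole (post from 18 to 80 mm). The pusher (about 0.16 kg) is a plywood sole 237 mm long, 40 mm wide, 18 mm thick, flat on the bench; x axis from grip to nose, z up. The sole ends 22 mm behind the grip's axis.
- pusher_nose (a point): Middle of the pusher's flat nose face (40 mm wide, 18 mm high), which pushes the tray's rear wall: 215 mm ahead of the grip along the pusher's x, 9 mm above its underside.
- pin_a: Cherry-shaped wooden pin with red and green lacquer, 30 x 40 x 5 mm, loose in the tray; origin under its centre.
- pin_b: Oval dark wooden pin, 32 x 22 x 5 mm, loose in the tray; origin under its centre.
- pin_c: Rounded-square teal wooden pin, 30 x 24 x 5 mm, loose in the tray; origin under its centre.
- lacquer: Amber lacquer jar with a black cap, 56 mm across, 110 mm tall; bystander; origin under its centre.
- marker_teal: White paint marker with a green cap, 114 x 13 x 13 mm, lying; bystander; origin under its middle.
- marker_red: White paint marker with a red cap, 114 x 13 x 13 mm, lying; bystander; origin under its middle.
- brush_pot: White ceramic pot, 68 mm across, 85 mm tall, with brushes up to 185 mm; bystander; origin under its centre.
- tape_roll: Roll of tape, 90 mm across, 19 mm high, lying flat; bystander; origin under its centre.
- sanding_block: Cork sanding block, 90 x 55 x 24 mm; bystander; origin under its centre.
- pin_d: Finished teal wooden pin on the cardboard, about 30 mm; bystander.
- pin_e: Finished oval wooden pin on the cardboard, about 32 mm; bystander.

How it is judged (in metres and radians):
On the way, in this order (a step that is already met when the one before it is completed fails the run):
1. the tray goes in through the port, pushing the flap open (value of joint flap above 0.6 rad and x of tray_front in the frame of cabinet above 0.04 m), for 0.1 s.
2. the tray is pressed home against the stop (more than 3.5 N) (contact force between tray and stop above 3.5 N), for 0.2 s.
At the end, for the whole second after the job is handed in: Tray front within 4 mm of the stop's bumper face, tray within 6 mm of the cabinet's centre line, flap shut (under 0.06 rad), pusher flat on its sole on the bench (grip centre 45 to 60 mm up, tilt under 0.1 rad), tray and pusher at rest (x of tray_front in the frame of stop between -0.004 and 0.004 m and y of tray_center in the frame of cabinet between -0.006 and 0.006 m and value of joint flap below 0.06 rad and height (world z) of pusher_grip between 0.045 and 0.06 m and angle between pusher_grip's own z axis and vertical below 0.1 rad and linear speed of each of pusher, tray below 0.02 m/s); the robot touches nothing.
It fails at once if the tray is rammed or jammed: more than 12 N on the stop or 22 N on another part of the cabinet (contact force between tray and stop above 12 N or contact force between tray and cabinet above 22 N).
It fails at once if the gripper touches the tray or the pins in it (contact force between any of the fingers, the arm and tray above 0.3 N or contact force between any of the fingers, the arm and pin_a above 0.3 N or contact force between any of the fingers, the arm and pin_b above 0.3 N or contact force between any of the fingers, the arm and pin_c above 0.3 N).
It fails at once if the pusher or the flap touches a pin in the tray (contact force between any of pusher, flap and pin_a above 0.2 N or contact force between any of pusher, flap and pin_b above 0.2 N or contact force between any of pusher, flap and pin_c above 0.2 N).
It fails at once if a pin slides more than 8 mm from its place in the tray (x of pin_a in the frame of tray_center above 0.036 m or x of pin_a in the frame of tray_center below 0.02 m or y of any of pin_a, pin_c in the frame of tray_center above 0.026 m or y of any of pin_a, pin_c in the frame of tray_center below 0.01 m or x of pin_b in the frame of tray_center above 0.008 m or x of pin_b in the frame of tray_center below -0.008 m or y of pin_b in the frame of tray_center above -0.01 m or y of pin_b in the frame of tray_center below -0.026 m or x of pin_c in the frame of tray_center above -0.02 m or x of pin_c in the frame of tray_center below -0.036 m).
It fails at once if another thing on the bench is shifted by more than 30 mm (distance of any of lacquer, marker_teal, marker_red, brush_pot, tape_roll, sanding_block, pin_d, pin_e from where it was at the start of the episode above 0.03 m).
It also fails if it takes over 72 s, if anything falls off the work surface, if the arm or the gripper's body presses on something with over 40 N, if the wrist force passes 120 N, or if a joint passes its speed limit or range.

ROBOT

A 7-joint arm with a two-finger parallel gripper is mounted at the origin on the work surface. World frame = base frame: x ahead of the robot, y to its left, z up, the work surface at z = 0. Lengths are in m, angles in degrees, forces in N, time in s.
With the tool pointing down it reaches from about 0.425 to 0.875 m from the base axis. Payload 8.4 kg.
Tool frame: the origin (TCP) lies at the very end of the fingers, on their centre line; the grasp point (between the pads) lies 19 mm behind it (grasp_offset is the distance from the TCP to the grasp point, in m); z points along the fingers, y is the direction in which the jaws open and shut (so a half turn about z gives the same grasp; the last joint's range is limited). The gripper opens to 85 mm and grips with 20 to 120 N. Pads are 22 mm wide; open, the fingers measure 114 mm over their backs; the gripper's body (76 mm by 85 mm) begins 54 mm behind the grasp point. The pads swing forward as they close: fully open they stand 13 mm farther back than shut.
Start: joints at [63.243, 19.091, 2.286, 83.961, -0.768, 76.965, -3.352], TCP at [0.234, -0.607, 0.198] pointing down, gripper open.
Joint ranges: [-147.57, 147.57], [-21.85, 119.76], [-74.77, 79.35], [14.55, 137.4], [-85.83, 265.84], [4.83, 119.75], [-152.11, 152.11]. Speed limits (degrees/s): [127.2, 127.2, 159.86, 159.86, 180, 180, 180].

INTERFACE

Orientations are given as a 3x3 rotation matrix whose columns are the frame's x, y, z axes.
In Python, from rig import state, capture, camera_params, hand_in, grasp_offset gives the robot as it stands.
- The arm moves only by the tool step_arm, never from a script. Its argument "increments" is a list of rows, each an object of numbers: "x", "y", "z": the shift along the tool's x, y, z in cm; "turn": the turn about the tool's z in degrees. A call has 1 to 12 rows; each row shifts and turns the commanded pose from where the row before left it, along the tool's axes as they then stand; what a row does not reach is not made up. A row lasts 1/8 s, in which the tool goes at most 62.5 mm and 10.7 degrees, less where a joint would pass 70% of its speed; a pose out of reach is approached as far as the arm can. A call with a gripper value outside its range is refused whole. "jaw" is the gripper's target within -1 to 1 (shut at 1, half-way at 0, fully open at -1), set as the call begins (left out, the last holds). The fingers move at their own pace and stop on an object; "squeeze" is the grip in N (left out, the last holds). Time passes only in rows, so rows that do not move let the fingers close. It gives the time, the measured TCP pose, the force and the opening at its end, in the units of the state.
- state(): the state, without advancing time (a new reading comes with each control period).
- capture(name): name is "side" or "top" or "wrist"; returns the picture (400x640x3 uint8, blue, green, red); there is no depth.
- camera_params(name): a dict with "mtx" (3x3 intrinsics, pixels), "eye" and "attitude" of the camera in the world; the wrist camera has in their place "tool_from_camera" (4x4, takes a point from camera to tool coordinates, whose origin is the TCP and whose axes are the flange's). Camera axes: x right, y down, z forward; pixel columns grow to the right and rows downward; lengths in m; the calibration is good to about 2 mm. A picture is of the moment at which its call begins: read the wrist's pose just before it. camera_params takes no time and is no camera call.
- hand_in(): hands the job in, once; it reports no verdict.
The state is a dict: "t": time; "joint_pos": joint angles; "joint_velocities": joint speeds; "effort": joint torques, N m; "ee_pos": TCP position; "ee_rot": TCP orientation; "ft_force": force on the tool from outside, world axes, zero at the start; "torque": the same for the moment, N m; "grip_width": finger opening in m.
Only numpy, scipy, OpenCV 4.12 (cv2) and the standard library are available. Lean on these libraries where they do the work, as an engineer would, in place of code of your own. Each camera call takes 0.05 s, during which the arm holds its last target. There are 200 camera calls.

## Working session

There is one attempt and no reset: what is moved stays moved. The work goes in short steps, Python scripts to look and compute and a tool call to move; the robot and the scene stay as the last step left them, time stands still between calls to the robot, and variables do not carry over. Pictures are saved under pics/ and viewed, about 8 in all and at most 12, crops included, and the job is handed in when it is done.

Besides the shell and the picture viewer there is one more tool, called as name(argument=value, ...) on one line, values as JSON. step_arm: Moves the arm, as the interface text tells. Its arguments: {"type":"object","properties":{"increments":{"type":"array","items":{"type":"object","properties":{"x":{"type":"number"},"y":{"type":"number"},"z":{"type":"number"},"turn":{"type":"number"}}}},"jaw":{"type":"number"},"squeeze":{"type":"number"}},"required":["increments"]}

```bash
mkdir -p pics; cat > h.py <<'E'
import numpy as np,cv2
from rig import *
def ray(name,u,v,z):
    p=camera_params(name);K=np.array(p['mtx']);
    if name=='wrist':
        s=state();T=np.eye(4);T[:3,:3]=s['ee_rot'];T[:3,3]=s['ee_pos'];M=T@np.array(p['tool_from_camera']);R=M[:3,:3];e=M[:3,3]
    else: R=np.array(p['attitude']);e=np.array(p['eye'])
    d=R@np.linalg.solve(K,[u,v,1.]);return e+d*(z-e[2])/d[2]
E
python3 - <<'E'
from h import *
s=state();print(s)
print(grasp_offset if not callable(grasp_offset) else grasp_offset())
for n in('side','top'):
    p=camera_params(n);print(n,p);cv2.imwrite(f'pics/{n}0.png',capture(n))
E
```

```text
{'t': 0.0, 'joint_pos': array([63.24459718, 19.13132115,  2.28197909, 84.01345093, -0.76834768,
       76.96541874, -3.35229976]), 'joint_velocities': array([-0.04385612,  0.10127535,  0.00143291,  0.04457261,  0.1030527 ,
       -0.01739144,  0.06652403]), 'effort': array([-7.87387376e-05, -6.58547044e+01,  1.36561722e+00, -4.05554581e+01,
        1.69266650e-02,  1.27359317e-02, -5.68740020e-06]), 'ee_pos': array([ 0.23350548, -0.6060393 ,  0.19680518]), 'ee_rot': array([[ 9.33126228e-01,  3.59548306e-01, -6.76669441e-04],
       [ 3.59548932e-01, -9.33125005e-01,  1.51339885e-03],
       [-8.72771819e-05, -1.65548794e-03, -9.99998626e-01]]), 'ft_force': array([-0.37571701,  0.58174971, -1.53592419]), 'torque': array([ 0.01155197, -0.06501946, -0.03061984]), 'grip_width': 0.08511871187868063}
0.0187
side {'mtx': array([[457.39074503,   0.        , 311.92813741],
       [  0.        , 457.39074503, 199.01677634],
       [  0.        ,   0.        ,   1.        ]]), 'eye': array([-0.08081188,  0.61727401,  0.74795627]), 'attitude': array([[-0.75896956, -0.38863324,  0.52242647],
       [-0.65087893,  0.47493499, -0.59227812],
       [-0.01793964, -0.78955744, -0.61341439]])}
top {'mtx': array([[405.36741937,   0.        , 326.72077689],
       [  0.        , 405.36741937, 202.44336814],
       [  0.        ,   0.        ,   1.        ]]), 'eye': array([ 0.37823356, -0.07328943,  1.22152491]), 'attitude': array([[-2.80591589e-02, -9.91807222e-01,  1.24623905e-01],
       [-9.99599626e-01,  2.82943986e-02,  1.17667167e-04],
       [-3.64286159e-03, -1.24570707e-01, -9.92204046e-01]])}
```

View pics/top0.png

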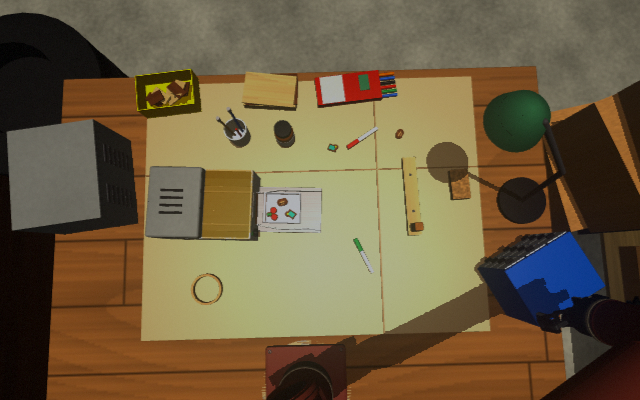

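View pics/side0.png

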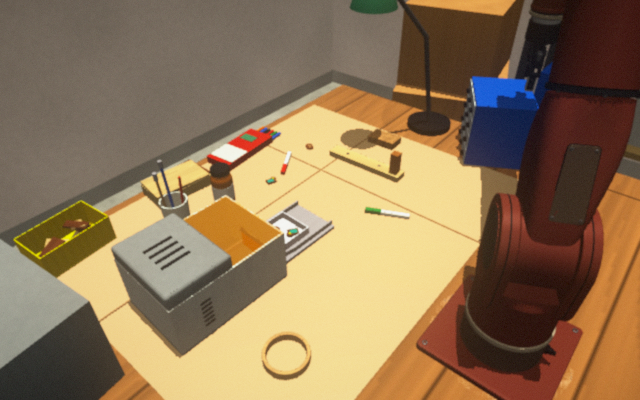

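Top view: the cabinet (145–258, 168–238) opens to the right (world −y) and the tray is near (283,208). The pusher lies across at x≈412, grip near (417,227), nose near (409,157). I'll enlarge this area to measure it.

```bash
python3 - <<'E'
from h import *
im=cv2.imread('pics/top0.png')
a=cv2.resize(im[160:245,240:335],None,fx=6,fy=6,interpolation=cv2.INTER_CUBIC)
cv2.imwrite('pics/a.png',a)
b=cv2.resize(im[148:242,375:475],None,fx=6,fy=6,interpolation=cv2.INTER_CUBIC)
cv2.imwrite('pics/b.png',b)
E
```

```text
(no output)
```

View pics/a.png

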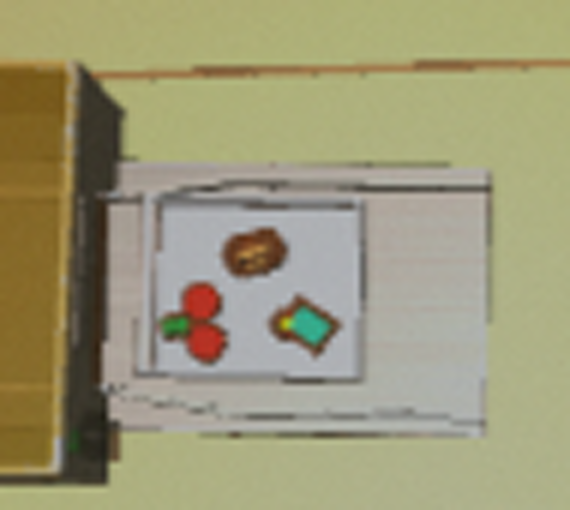

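View pics/b.png

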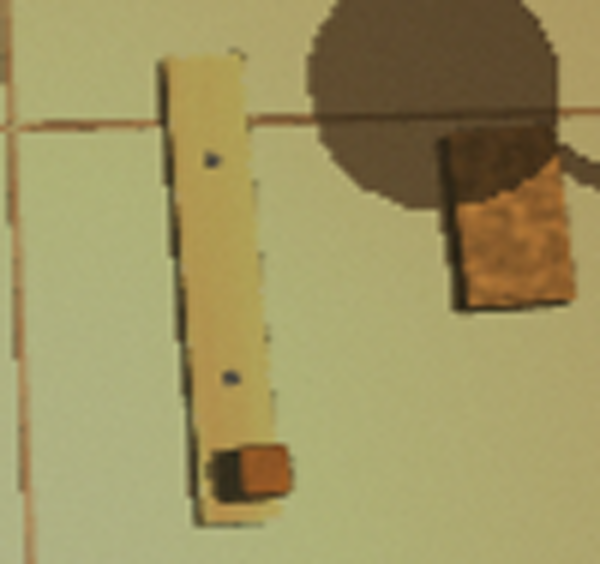

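```bash
python3 - <<'E'
from h import *
def m(nm,u,v,z,o):
    p=ray('top',u/6-.4+o[0],v/6-.4+o[1],z);print(nm,p.round(4));return p
A=(240,160);B=(375,148)
for n,u,v,z in [('shR',490,170,.022),('shL',486,437,.022),('shRport',120,160,.022),('shLport',112,430,.022),('trR',363,200,.03),('trL',361,381,.03),('tfR',150,195,.03),('tfL',138,375,.03),('cabTopR',75,62,.16),('cabTopL',62,475,.16),('cherry',192,322,.018),('oval',255,252,.018),('teal',305,325,.018)]: m(n,u,v,z,A)
for n,u,v,z in [('noseL',165,60,.018),('noseR',242,57,.018),('rearL',200,525,.018),('rearR',278,520,.018),('grip',266,470,.08)]: m(n,u,v,z,B)
E
```

```text
shR [ 0.5732 -0.058   0.022 ]
shL [ 0.4401 -0.0526  0.022 ]
shRport [0.5835 0.1267 0.022 ]
shLport [0.4488 0.1317 0.022 ]
trR [0.5586 0.0051 0.03  ]
trL [0.4689 0.0079 0.03  ]
tfR [0.5641 0.1106 0.03  ]
tfL [0.4749 0.1173 0.03  ]
cabTopR [0.6046 0.1234 0.16  ]
cabTopL [0.4217 0.13   0.16  ]
cherry [0.5016 0.0922 0.018 ]
oval [0.5358 0.0603 0.018 ]
teal [0.4985 0.036  0.018 ]
noseL [ 0.6599 -0.3055  0.018 ]
noseR [ 0.6603 -0.3444  0.018 ]
rearL [ 0.4252 -0.3107  0.018 ]
rearR [ 0.4265 -0.3493  0.018 ]
grip [ 0.4476 -0.3308  0.08  ]
```

Everything is consistent with the given sizes: the sole measures 0.235 m, the tray about 0.108 × 0.09 m, and the shelf 0.133 m wide. The grip is at about (0.448, −0.330), yaw 1.2°. The cabinet axis runs about 2.6° off +y, with its origin near (0.5145, 0.132). I'll move above the grip.

step_arm(increments=[{"x":5,"y":-3},{"x":5,"y":-3},{"x":5,"y":-3},{"x":5,"y":-3},{"x":5,"y":-3},{"x":5,"y":-3},{"turn":-10},{"turn":-10},{"turn":-10},{"turn":-10},{"turn":-10},{"turn":-10}], jaw=-1)

```text
invalid input
```

step_arm(increments=[{"turn":-10},{"x":0},{"x":0}])

```text
invalid input
```

```bash
python3 - <<'E'
from h import *
s=state();print(s['t'],s['ee_pos'],s['ee_rot'],s['ft_force'],s['joint_pos'])
print(camera_params('wrist'))
cv2.imwrite('pics/w1.png',capture('wrist'))
p=s['ee_pos'];R=s['ee_rot'];print((R.T@(np.array([.448,-.330,.036])-p)*100).round(2))
E
```

```text
0.1 [ 0.23350942 -0.60612032  0.19693084] [[ 9.33124075e-01  3.59553975e-01 -6.32327326e-04]
 [ 3.59554509e-01 -9.33123182e-01  1.29702068e-03]
 [-1.23690346e-04 -1.43763736e-03 -9.99998959e-01]] [ 0.3889029   0.02584822 -0.82360094] [63.24306688 19.12678659  2.28515284 84.00481783 -0.76630843 76.96628555
 -3.35106341]
{'mtx': array([[307.34597214,   0.        , 323.14173385],
       [  0.        , 307.34597214, 202.20127659],
       [  0.        ,   0.        ,   1.        ]]), 'tool_from_camera': array([[-3.56951048e-04, -9.53370871e-01, -3.01801018e-01,
         7.78448506e-02],
       [ 9.99999865e-01, -2.26597573e-04, -4.66928426e-04,
         9.80612121e-04],
       [ 3.76768582e-04, -3.01801144e-01,  9.53370824e-01,
        -1.76076955e-01],
       [ 0.00000000e+00,  0.00000000e+00,  0.00000000e+00,
         1.00000000e+00]])}
[ 29.94 -18.03  16.12]
```

View pics/w1.png

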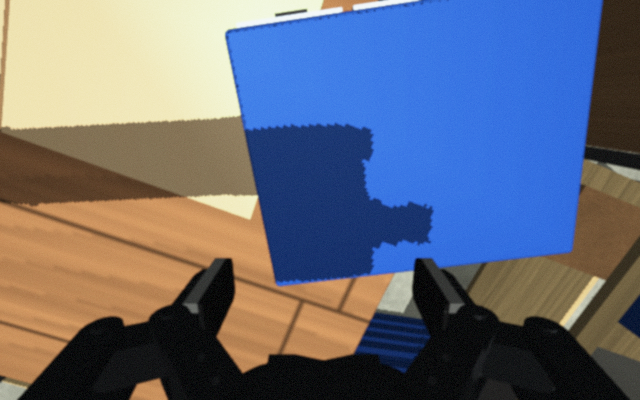

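The call was refused and the arm hasn't moved: the wrist camera still shows the blue box under the start pose. I'll retry with every field filled in.

step_arm(increments=[{"x":5,"y":-3,"z":0,"turn":0},{"x":5,"y":-3,"z":0,"turn":0},{"x":5,"y":-3,"z":0,"turn":0},{"x":5,"y":-3,"z":0,"turn":0},{"x":5,"y":-3,"z":0,"turn":0},{"x":5,"y":-3,"z":0,"turn":0}], jaw=-1, squeeze=60)

```text
t: 0.9
ee_pos: [0.4497, -0.329, 0.1977]
ee_rot: [[0.933, 0.359, -0.0], [0.359, -0.933, -0.0], [-0.0, 0.0, -1.0]]
ft_force: [0.9, -0.9, 0.3]
grip_width: 0.0852
```

step_arm(increments=[{"x":0,"y":0,"z":0,"turn":-10},{"x":0,"y":0,"z":0,"turn":-10},{"x":0,"y":0,"z":0,"turn":-10},{"x":0,"y":0,"z":0,"turn":-10},{"x":0,"y":0,"z":0,"turn":-10},{"x":0,"y":0,"z":0,"turn":-10},{"x":0,"y":0,"z":0,"turn":-10},{"x":0,"y":0,"z":0,"turn":0},{"x":0,"y":0,"z":0,"turn":0}])

```text
t: 2.02
ee_pos: [0.4488, -0.3307, 0.1976]
ee_rot: [[-0.015, 1.0, -0.0], [1.0, 0.015, 0.0], [0.0, -0.0, -1.0]]
ft_force: [0.4, -0.4, 0.1]
grip_width: 0.0855
```

```bash
python3 - <<'E'
from h import *
s=state();print(s['t'],s['ee_pos'],s['ee_rot'].round(4),s['ft_force'],s['joint_pos'])
cv2.imwrite('pics/w2.png',capture('wrist'))
p=s['ee_pos'];R=s['ee_rot'];print((R.T@(np.array([.448,-.330,.036])-p)*100).round(2))
E
```

```text
2.025 [ 0.44879644 -0.33066368  0.1975817 ] [[-1.470e-02  9.999e-01 -2.000e-04]
 [ 9.999e-01  1.470e-02  2.000e-04]
 [ 2.000e-04 -2.000e-04 -1.000e+00]] [ 0.38489703 -0.42405914  0.07617276] [ 45.80862614   9.28716751 -15.65631162  96.34807764   2.58321318
  74.73634763  30.50602597]
[ 0.06 -0.07 16.16]
```

View pics/w2.png

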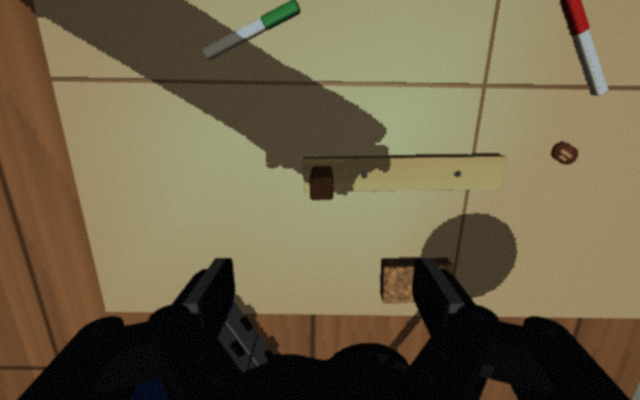

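Wrist view: the post is at about (321,183), the sole runs from 303 to 505, and the sanding block is clear of the fingers. I'll check these against the estimate.

```bash
python3 - <<'E'
from h import *
for n,u,v,z in [('noseTop',505,156,.018),('noseBot',504,190,.018),('rearTop',303,158,.018),('post top c',321,186,.08),('post l',310,186,.08),('post r',333,186,.08),('hole2',458,174,.018)]: print(n,ray('wrist',u,v,z).round(4))
E
```

```text
noseTop [ 0.6599 -0.3072  0.018 ]
noseBot [ 0.6666 -0.3479  0.018 ]
rearTop [ 0.426  -0.3131  0.018 ]
post top c [ 0.4476 -0.3303  0.08  ]
post l [ 0.4367 -0.3304  0.08  ]
post r [ 0.4594 -0.3301  0.08  ]
hole2 [ 0.6087 -0.3292  0.018 ]
```

step_arm(increments=[{"x":0,"y":-0.1,"z":4,"turn":0},{"x":0,"y":0,"z":4,"turn":0},{"x":0,"y":0,"z":4,"turn":0},{"x":0,"y":0,"z":2.4,"turn":0},{"x":0,"y":0,"z":1.6,"turn":0},{"x":0,"y":0,"z":0,"turn":0},{"x":0,"y":0,"z":0,"turn":0}])

```text
t: 2.95
ee_pos: [0.4486, -0.3311, 0.0388]
ee_rot: [[-0.018, 1.0, 0.001], [1.0, 0.018, -0.001], [-0.001, 0.001, -1.0]]
ft_force: [0.4, -0.4, -0.3]
grip_width: 0.0857
```

step_arm(increments=[{"x":0,"y":0,"z":0,"turn":0},{"x":0,"y":0,"z":0,"turn":0},{"x":0,"y":0,"z":0,"turn":0},{"x":0,"y":0,"z":0,"turn":0},{"x":0,"y":0,"z":0,"turn":0},{"x":0,"y":0,"z":0,"turn":0},{"x":0,"y":0,"z":0,"turn":0},{"x":0,"y":0,"z":0,"turn":0}], jaw=1, squeeze=70)

```text
t: 3.95
ee_pos: [0.4482, -0.3309, 0.0383]
ee_rot: [[-0.019, 1.0, 0.001], [1.0, 0.019, -0.0], [-0.0, 0.001, -1.0]]
ft_force: [-1.3, 1.6, 4.3]
grip_width: 0.0218
```

step_arm(increments=[{"x":0,"y":0,"z":-0.5,"turn":0},{"x":0,"y":0,"z":-1.5,"turn":0},{"x":0,"y":0,"z":-2,"turn":0},{"x":0,"y":0,"z":-2,"turn":0},{"x":0,"y":0,"z":0,"turn":-5},{"x":0,"y":0,"z":0,"turn":-8},{"x":0,"y":0,"z":0,"turn":-8},{"x":0,"y":0,"z":0,"turn":-8},{"x":0,"y":0,"z":0,"turn":-8},{"x":0,"y":0,"z":0,"turn":-8},{"x":0,"y":0,"z":0,"turn":-8},{"x":0,"y":0,"z":0,"turn":-8}])

```text
t: 5.45
ee_pos: [0.448, -0.3308, 0.0986]
ee_rot: [[-0.886, 0.464, 0.0], [0.464, 0.886, -0.0], [-0.0, -0.0, -1.0]]
ft_force: [0.1, 0.8, -1.1]
grip_width: 0.0217
```

step_arm(increments=[{"x":0,"y":0,"z":0,"turn":-8},{"x":0,"y":0,"z":0,"turn":-8},{"x":0,"y":0,"z":0,"turn":-6},{"x":0,"y":0,"z":0,"turn":-3},{"x":0,"y":0,"z":0,"turn":0},{"x":0,"y":0,"z":0,"turn":0}])

```text
t: 6.2
ee_pos: [0.448, -0.3308, 0.0981]
ee_rot: [[-0.999, 0.052, 0.0], [0.052, 0.999, -0.0], [-0.0, -0.0, -1.0]]
ft_force: [0.1, 0.4, -2.4]
grip_width: 0.0212
```

```bash
python3 - <<'E'
from h import *
s=state();print(s['t'],s['ee_pos'],s['ee_rot'].round(4),s['ft_force'],s['torque'],s['joint_pos'])
cv2.imwrite('pics/w3.png',capture('wrist'))
p=s['ee_pos'];R=s['ee_rot'];print((R.T@(np.array([.499,-.232,.1])-p)*100).round(2))
im=capture('top');cv2.imwrite('pics/t3.png',cv2.resize(im[140:250,240:440],None,fx=4,fy=4,interpolation=cv2.INTER_CUBIC))
E
```

```text
6.2 [ 0.4479533  -0.3308495   0.09813918] [[-9.986e-01  5.250e-02  2.000e-04]
 [ 5.250e-02  9.986e-01 -3.000e-04]
 [-2.000e-04 -3.000e-04 -1.000e+00]] [ 0.14064339  0.41414181 -2.35519174] [-0.15487125  0.08642298  0.00148314] [ 54.6483023   14.68407804 -26.15765661 103.01100647   7.1581402
  63.91034992 113.06991484]
[-4.58 10.14 -0.19]
```

View pics/t3.png

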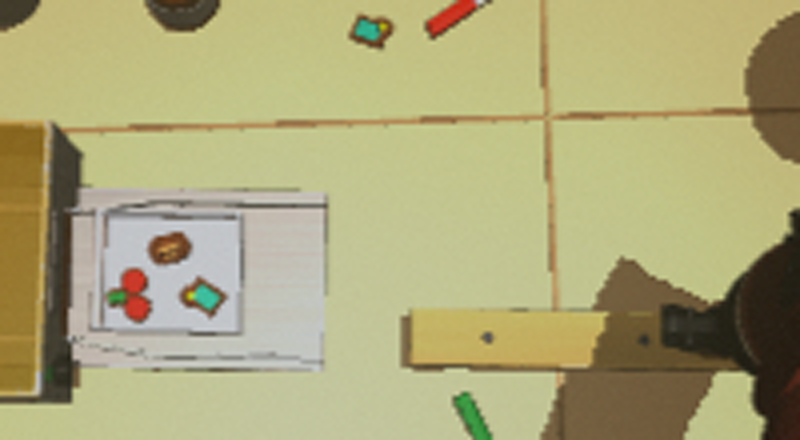

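The pusher is held and points at the port, with its nose at (409, 310–366) in the crop. I'll measure the nose and sole edges for yaw and pitch.

```bash
python3 - <<'E'
from h import *
for n,u,v in [('nT',410,310),('nB',411,366),('mT',600,309.5),('mB',600,368),('hole1',487,338),('hole2',643,340)]: print(n,ray('top',u/4-.375+240,v/4-.375+140,.078).round(4))
im=cv2.imread('pics/w3.png')
cv2.imwrite('pics/w3c.png',im[0:260,:])
E
```

```text
nT [ 0.4788 -0.1156  0.078 ]
nB [ 0.4392 -0.115   0.078 ]
mT [ 0.4753 -0.2499  0.078 ]
mB [ 0.434  -0.2479  0.078 ]
hole1 [ 0.4574 -0.1692  0.078 ]
hole2 [ 0.4529 -0.2791  0.078 ]
```

View pics/w3c.png

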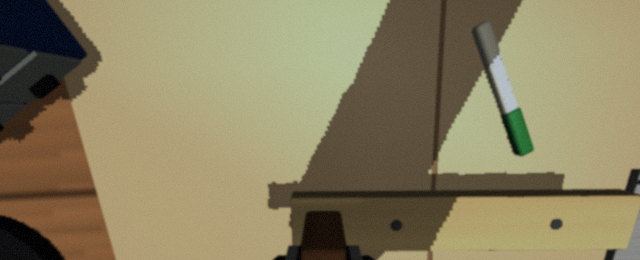

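step_arm(increments=[{"x":-0.4,"y":0.8,"z":0,"turn":0},{"x":-0.8,"y":1.7,"z":0,"turn":0},{"x":-0.8,"y":1.7,"z":0,"turn":0},{"x":-0.8,"y":1.7,"z":0,"turn":0},{"x":-0.8,"y":1.7,"z":0,"turn":0},{"x":-0.6,"y":1.4,"z":0,"turn":0},{"x":-0.4,"y":0.8,"z":0,"turn":0},{"x":0,"y":0,"z":1.5,"turn":0},{"x":0,"y":0,"z":1.5,"turn":0},{"x":0,"y":0,"z":1,"turn":0},{"x":0,"y":0,"z":0.3,"turn":0},{"x":0,"y":0,"z":0,"turn":0}])

```text
t: 7.8
ee_pos: [0.4988, -0.2353, 0.0546]
ee_rot: [[-0.999, 0.051, -0.0], [0.051, 0.999, 0.0], [0.0, 0.0, -1.0]]
ft_force: [0.2, 1.2, -2.1]
grip_width: 0.0215
```

```bash
python3 - <<'E'
from h import *
s=state();print(s['t'],s['ee_pos'],s['ee_rot'].round(4),s['ft_force'],s['torque'],s['joint_pos'])
im=capture('side');cv2.imwrite('pics/s4.png',cv2.resize(im[130:270,230:430],None,fx=4,fy=4,interpolation=cv2.INTER_CUBIC))
im=capture('top');cv2.imwrite('pics/t4.png',cv2.resize(im[160:250,240:390],None,fx=5,fy=5,interpolation=cv2.INTER_CUBIC))
E
```

```text
7.8 [ 0.49877396 -0.2353335   0.05457812] [[-9.987e-01  5.130e-02 -2.000e-04]
 [ 5.130e-02  9.987e-01  2.000e-04]
 [ 2.000e-04  2.000e-04 -1.000e+00]] [ 0.17469443  1.20867978 -2.09566043] [-0.13447554 -0.00539388 -0.00693998] [ 46.02195114  17.35525069 -29.34934532 105.94416932   9.79314963
  59.2032435   99.80401033]
```

View pics/s4.png

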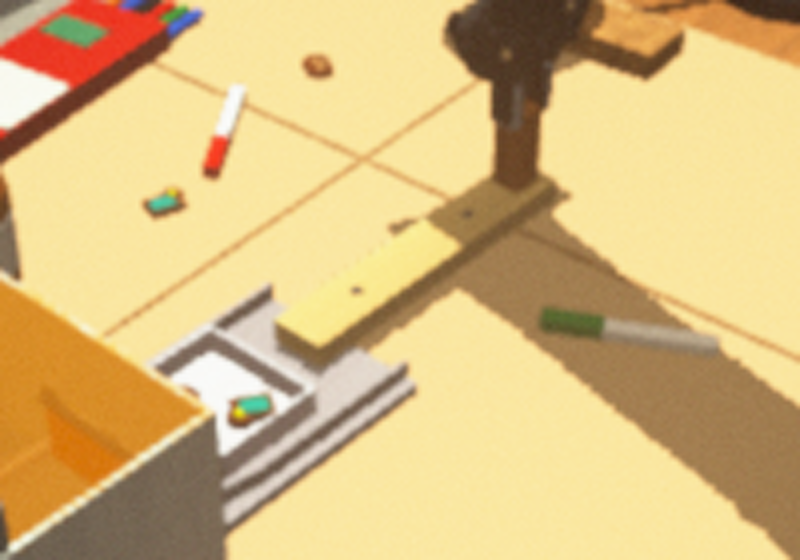

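The nose is lined up with the tray's rear wall and there is a small gap. I'll lower 4 mm more and close that gap slowly.

step_arm(increments=[{"x":0,"y":0,"z":0.2,"turn":0},{"x":0,"y":0,"z":0.2,"turn":0},{"x":0,"y":0,"z":0,"turn":0},{"x":0,"y":0,"z":0,"turn":0}])

```text
t: 8.4
ee_pos: [0.4989, -0.2351, 0.0507]
ee_rot: [[-0.999, 0.051, -0.0], [0.051, 0.999, 0.0], [0.0, 0.0, -1.0]]
ft_force: [0.2, 0.0, -1.4]
grip_width: 0.0213
```

step_arm(increments=[{"x":0,"y":0.3,"z":0,"turn":0},{"x":0,"y":0.4,"z":0,"turn":0},{"x":0,"y":0.4,"z":0,"turn":0},{"x":0,"y":0.3,"z":0,"turn":0},{"x":0,"y":0.2,"z":0,"turn":0},{"x":0,"y":0.2,"z":0,"turn":0},{"x":0,"y":0.2,"z":0,"turn":0},{"x":0,"y":0.2,"z":0,"turn":0}])

```text
t: 9.4
ee_pos: [0.5, -0.2132, 0.0507]
ee_rot: [[-0.999, 0.051, -0.0], [0.051, 0.999, -0.0], [0.0, -0.0, -1.0]]
ft_force: [0.2, -0.1, -2.2]
grip_width: 0.0216
```

step_arm(increments=[{"x":0,"y":0.2,"z":0,"turn":0},{"x":0,"y":0.2,"z":0,"turn":0},{"x":0,"y":0.2,"z":0,"turn":0},{"x":0,"y":0.2,"z":0,"turn":0},{"x":0,"y":0.2,"z":0,"turn":0},{"x":0,"y":0.2,"z":0,"turn":0},{"x":0,"y":0.2,"z":0,"turn":0},{"x":0,"y":0.2,"z":0,"turn":0}])

```text
t: 10.4
ee_pos: [0.5007, -0.1971, 0.0507]
ee_rot: [[-0.999, 0.051, -0.0], [0.051, 0.999, 0.0], [0.0, 0.0, -1.0]]
ft_force: [-1.0, -3.0, -1.2]
grip_width: 0.0218
```

```bash
python3 - <<'E'
from h import *
s=state();print(s['t'],s['ee_pos'],s['ft_force'],s['torque'])
im=capture('top');cv2.imwrite('pics/t5.png',cv2.resize(im[165:245,240:370],None,fx=6,fy=6,interpolation=cv2.INTER_CUBIC))
E
```

```text
10.4 [ 0.50074845 -0.19707264  0.05066255] [-0.99250482 -3.01840495 -1.16834116] [-0.72204066  0.14559916  0.18650607]
```

View pics/t5.png

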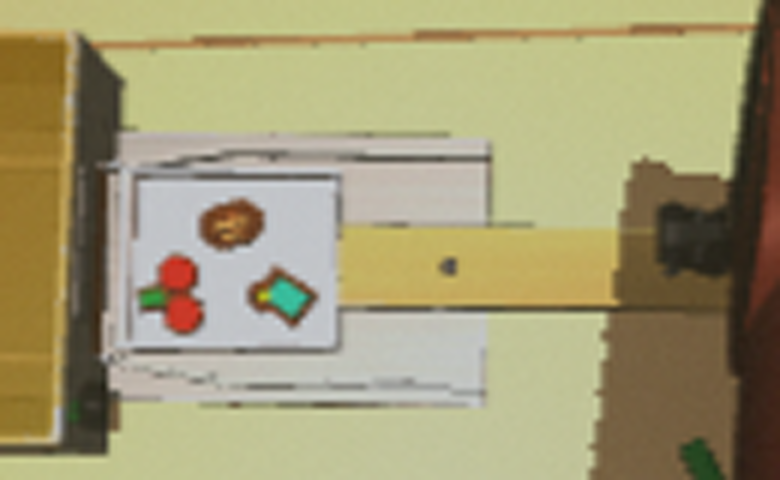

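The nose is flush on the tray's rear wall and the tray is entering the funnel straight, pins in place. I read about 3 N. Carrying on slowly through the flap.

step_arm(increments=[{"x":0,"y":0.2,"z":0,"turn":0},{"x":0,"y":0.2,"z":0,"turn":0},{"x":0,"y":0.2,"z":0,"turn":0},{"x":0,"y":0.2,"z":0,"turn":0},{"x":0,"y":0.2,"z":0,"turn":0},{"x":0,"y":0.2,"z":0,"turn":0}])

```text
t: 11.2
ee_pos: [0.5014, -0.1856, 0.0508]
ee_rot: [[-0.999, 0.051, 0.0], [0.051, 0.999, -0.001], [-0.0, -0.001, -1.0]]
ft_force: [-0.8, -5.2, -1.5]
grip_width: 0.0218
```

step_arm(increments=[{"x":0,"y":0.2,"z":0,"turn":0},{"x":0,"y":0.2,"z":0,"turn":0},{"x":0,"y":0.2,"z":0,"turn":0},{"x":0,"y":0.2,"z":0,"turn":0},{"x":0,"y":0.2,"z":0,"turn":0},{"x":0,"y":0.2,"z":0,"turn":0}])

```text
t: 11.95
ee_pos: [0.502, -0.1734, 0.0508]
ee_rot: [[-0.999, 0.051, -0.0], [0.051, 0.999, -0.0], [0.0, -0.0, -1.0]]
ft_force: [-1.5, -6.3, -0.2]
grip_width: 0.0218
```

step_arm(increments=[{"x":0.03,"y":0.2,"z":0,"turn":0},{"x":0.03,"y":0.2,"z":0,"turn":0},{"x":0.03,"y":0.2,"z":0,"turn":0},{"x":0.03,"y":0.2,"z":0,"turn":0},{"x":0,"y":0.2,"z":0,"turn":0},{"x":0,"y":0.2,"z":0,"turn":0}])

```text
t: 12.7
ee_pos: [0.5015, -0.1614, 0.0508]
ee_rot: [[-0.999, 0.051, 0.0], [0.051, 0.999, -0.0], [-0.0, -0.0, -1.0]]
ft_force: [-0.7, -5.5, -0.5]
grip_width: 0.0217
```

```bash
python3 - <<'E'
from h import *
s=state();print(s['t'],s['ee_pos'],s['ft_force'],s['torque'])
im=capture('top');cv2.imwrite('pics/t6.png',cv2.resize(im[165:245,200:330],None,fx=6,fy=6,interpolation=cv2.INTER_CUBIC))
E
```

```text
12.7 [ 0.5015319  -0.16144059  0.05083531] [-0.74412599 -5.47427514 -0.48274124] [-1.38757251  0.18167325  0.07962039]
```

View pics/t6.png

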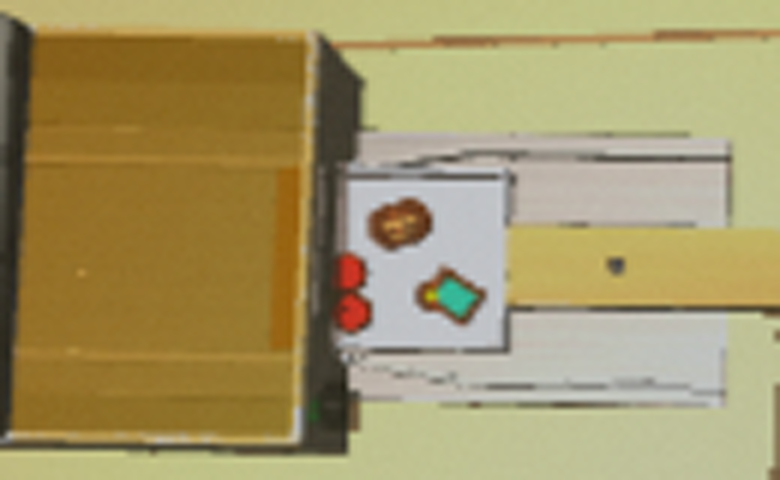

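The flap is swinging in (orange strip at x≈270–297) and the pins haven't moved. The stop is at least 12 cm further on.

step_arm(increments=[{"x":0,"y":0.2,"z":0,"turn":0},{"x":0,"y":0.25,"z":0,"turn":0},{"x":0,"y":0.3,"z":0,"turn":0},{"x":0,"y":0.3,"z":0,"turn":0},{"x":0,"y":0.3,"z":0,"turn":0},{"x":0,"y":0.3,"z":0,"turn":0},{"x":0,"y":0.3,"z":0,"turn":0},{"x":0,"y":0.3,"z":0,"turn":0}])

```text
t: 13.75
ee_pos: [0.5026, -0.1388, 0.0508]
ee_rot: [[-0.999, 0.051, 0.0], [0.051, 0.999, -0.0], [-0.0, -0.0, -1.0]]
ft_force: [-0.8, -5.0, -1.0]
grip_width: 0.0217
```

step_arm(increments=[{"x":0,"y":0.3,"z":0,"turn":0},{"x":0,"y":0.3,"z":0,"turn":0},{"x":0,"y":0.3,"z":0,"turn":0},{"x":0,"y":0.3,"z":0,"turn":0},{"x":0,"y":0.3,"z":0,"turn":0},{"x":0,"y":0.3,"z":0,"turn":0},{"x":0,"y":0.3,"z":0,"turn":0},{"x":0,"y":0.3,"z":0,"turn":0}])

```text
t: 14.75
ee_pos: [0.5037, -0.1149, 0.0507]
ee_rot: [[-0.999, 0.051, -0.0], [0.051, 0.999, -0.0], [0.0, -0.0, -1.0]]
ft_force: [-2.2, -5.5, -0.2]
grip_width: 0.0214
```

step_arm(increments=[{"x":0,"y":0.3,"z":0,"turn":0},{"x":0,"y":0.3,"z":0,"turn":0},{"x":0,"y":0.3,"z":0,"turn":0},{"x":0,"y":0.3,"z":0,"turn":0},{"x":0,"y":0.3,"z":0,"turn":0},{"x":0,"y":0.3,"z":0,"turn":0},{"x":0,"y":0.3,"z":0,"turn":0},{"x":0,"y":0.3,"z":0,"turn":0}])

```text
t: 15.75
ee_pos: [0.5049, -0.0909, 0.0507]
ee_rot: [[-0.999, 0.051, -0.0], [0.051, 0.999, -0.0], [0.0, -0.0, -1.0]]
ft_force: [-1.4, -6.3, -0.1]
grip_width: 0.0214
```

step_arm(increments=[{"x":0,"y":0.3,"z":0,"turn":0},{"x":0,"y":0.3,"z":0,"turn":0},{"x":0,"y":0.3,"z":0,"turn":0},{"x":0,"y":0.3,"z":0,"turn":0},{"x":0,"y":0.3,"z":0,"turn":0},{"x":0,"y":0.3,"z":0,"turn":0}])

```text
t: 16.5
ee_pos: [0.5057, -0.073, 0.0507]
ee_rot: [[-0.999, 0.051, -0.001], [0.051, 0.999, -0.0], [0.001, -0.0, -1.0]]
ft_force: [-0.9, -5.2, -0.3]
grip_width: 0.0219
```

step_arm(increments=[{"x":0,"y":0.3,"z":0,"turn":0},{"x":0,"y":0.3,"z":0,"turn":0},{"x":0,"y":0.3,"z":0,"turn":0},{"x":0,"y":0.3,"z":0,"turn":0},{"x":0,"y":0.3,"z":0,"turn":0},{"x":0,"y":0.3,"z":0,"turn":0},{"x":0,"y":0.3,"z":0,"turn":0}])

```text
t: 17.38
ee_pos: [0.5067, -0.052, 0.0507]
ee_rot: [[-0.999, 0.051, -0.001], [0.051, 0.999, -0.0], [0.001, -0.0, -1.0]]
ft_force: [-0.4, -5.5, -0.3]
grip_width: 0.0216
```

step_arm(increments=[{"x":0,"y":0.2,"z":0,"turn":0},{"x":0,"y":0.15,"z":0,"turn":0},{"x":0,"y":0.1,"z":0,"turn":0},{"x":0,"y":0.1,"z":0,"turn":0}])

```text
t: 17.88
ee_pos: [0.507, -0.0465, 0.0507]
ee_rot: [[-0.999, 0.051, -0.001], [0.051, 0.999, -0.0], [0.001, -0.0, -1.0]]
ft_force: [-0.6, -4.9, -0.0]
grip_width: 0.0217
```

step_arm(increments=[{"x":0,"y":0.1,"z":0,"turn":0},{"x":0,"y":0.1,"z":0,"turn":0}])

```text
t: 18.12
ee_pos: [0.5071, -0.0445, 0.0506]
ee_rot: [[-0.999, 0.051, -0.001], [0.051, 0.999, -0.0], [0.001, -0.0, -1.0]]
ft_force: [-0.9, -6.0, 0.3]
grip_width: 0.0218
```

step_arm(increments=[{"x":0,"y":0.1,"z":0,"turn":0},{"x":0,"y":0.1,"z":0,"turn":0}])

```text
t: 18.38
ee_pos: [0.5071, -0.0425, 0.0506]
ee_rot: [[-0.999, 0.051, -0.001], [0.051, 0.999, -0.0], [0.001, -0.0, -1.0]]
ft_force: [-1.6, -5.2, 0.2]
grip_width: 0.0214
```

step_arm(increments=[{"x":0,"y":0.1,"z":0,"turn":0},{"x":0,"y":0.1,"z":0,"turn":0}])

```text
t: 18.62
ee_pos: [0.5073, -0.0404, 0.0506]
ee_rot: [[-0.999, 0.051, -0.001], [0.051, 0.999, -0.0], [0.001, -0.0, -1.0]]
ft_force: [-0.9, -5.0, -0.8]
grip_width: 0.0218
```

step_arm(increments=[{"x":0,"y":0.1,"z":0,"turn":0},{"x":0,"y":0.1,"z":0,"turn":0}])

```text
t: 18.88
ee_pos: [0.5075, -0.0384, 0.0506]
ee_rot: [[-0.999, 0.051, -0.001], [0.051, 0.999, -0.0], [0.0, -0.0, -1.0]]
ft_force: [-1.5, -6.0, 0.1]
grip_width: 0.0214
```

step_arm(increments=[{"x":0,"y":0.1,"z":0,"turn":0},{"x":0,"y":0.1,"z":0,"turn":0}])

```text
t: 19.12
ee_pos: [0.5076, -0.0364, 0.0506]
ee_rot: [[-0.999, 0.051, -0.001], [0.051, 0.999, -0.0], [0.001, -0.0, -1.0]]
ft_force: [-0.9, -5.2, -1.2]
grip_width: 0.0216
```

step_arm(increments=[{"x":0,"y":0.1,"z":0,"turn":0},{"x":0,"y":0.1,"z":0,"turn":0}])

```text
t: 19.38
ee_pos: [0.5076, -0.0344, 0.0506]
ee_rot: [[-0.999, 0.051, -0.001], [0.051, 0.999, -0.0], [0.001, -0.0, -1.0]]
ft_force: [-0.3, -4.5, -0.3]
grip_width: 0.0215
```

step_arm(increments=[{"x":0,"y":0.1,"z":0,"turn":0},{"x":0,"y":0.12,"z":0,"turn":0}])

```text
t: 19.62
ee_pos: [0.5078, -0.0322, 0.0506]
ee_rot: [[-0.999, 0.051, -0.001], [0.051, 0.999, -0.0], [0.001, -0.0, -1.0]]
ft_force: [-1.2, -4.5, -0.7]
grip_width: 0.0221
```

step_arm(increments=[{"x":0,"y":0.1,"z":0,"turn":0},{"x":0,"y":0.12,"z":0,"turn":0}])

```text
t: 19.88
ee_pos: [0.5079, -0.03, 0.0506]
ee_rot: [[-0.999, 0.051, -0.0], [0.051, 0.999, -0.0], [0.0, -0.0, -1.0]]
ft_force: [-1.1, -5.4, -2.4]
grip_width: 0.0217
```

step_arm(increments=[{"x":0,"y":0.1,"z":0,"turn":0},{"x":0,"y":0.12,"z":0,"turn":0}])

```text
t: 20.12
ee_pos: [0.5081, -0.0278, 0.0506]
ee_rot: [[-0.999, 0.051, -0.0], [0.051, 0.999, -0.0], [0.0, -0.0, -1.0]]
ft_force: [-1.2, -4.4, -0.9]
grip_width: 0.0218
```

step_arm(increments=[{"x":0,"y":0.1,"z":0,"turn":0},{"x":0,"y":0.12,"z":0,"turn":0}])

```text
t: 20.38
ee_pos: [0.5082, -0.0256, 0.0507]
ee_rot: [[-0.999, 0.051, -0.0], [0.051, 0.999, -0.0], [0.0, -0.0, -1.0]]
ft_force: [-0.6, -5.5, -0.8]
grip_width: 0.0217
```

step_arm(increments=[{"x":0,"y":0.1,"z":0,"turn":0},{"x":0,"y":0.12,"z":0,"turn":0}])

```text
t: 20.62
ee_pos: [0.5083, -0.0234, 0.0507]
ee_rot: [[-0.999, 0.051, -0.0], [0.051, 0.999, -0.0], [0.0, -0.0, -1.0]]
ft_force: [-0.8, -4.9, -0.8]
grip_width: 0.0216
```

step_arm(increments=[{"x":0,"y":0.1,"z":0,"turn":0},{"x":0,"y":0.12,"z":0,"turn":0}])

```text
t: 20.88
ee_pos: [0.5085, -0.0212, 0.0507]
ee_rot: [[-0.999, 0.051, -0.0], [0.051, 0.999, -0.0], [0.0, -0.0, -1.0]]
ft_force: [-1.0, -4.8, -0.7]
grip_width: 0.0216
```

step_arm(increments=[{"x":0,"y":0.1,"z":0,"turn":0},{"x":0,"y":0.12,"z":0,"turn":0}])

```text
t: 21.12
ee_pos: [0.5085, -0.0189, 0.0506]
ee_rot: [[-0.999, 0.051, -0.0], [0.051, 0.999, 0.0], [0.0, -0.0, -1.0]]
ft_force: [-0.6, -5.1, -0.8]
grip_width: 0.0213
```

step_arm(increments=[{"x":0,"y":0.1,"z":0,"turn":0},{"x":0,"y":0.12,"z":0,"turn":0}])

```text
t: 21.38
ee_pos: [0.5087, -0.0168, 0.0507]
ee_rot: [[-0.999, 0.051, -0.0], [0.051, 0.999, -0.0], [0.0, -0.0, -1.0]]
ft_force: [-1.7, -5.1, -1.2]
grip_width: 0.0215
```

step_arm(increments=[{"x":0,"y":0.1,"z":0,"turn":0},{"x":0,"y":0.12,"z":0,"turn":0}])

```text
t: 21.62
ee_pos: [0.5088, -0.0146, 0.0507]
ee_rot: [[-0.999, 0.051, -0.0], [0.051, 0.999, -0.0], [0.0, -0.0, -1.0]]
ft_force: [-1.5, -5.6, -1.1]
grip_width: 0.0218
```

step_arm(increments=[{"x":0,"y":0.1,"z":0,"turn":0},{"x":0,"y":0.12,"z":0,"turn":0}])

```text
t: 21.88
ee_pos: [0.5089, -0.0124, 0.0507]
ee_rot: [[-0.999, 0.051, -0.0], [0.051, 0.999, -0.0], [0.0, -0.0, -1.0]]
ft_force: [-1.2, -5.4, -0.4]
grip_width: 0.0219
```

step_arm(increments=[{"x":0,"y":0.1,"z":0,"turn":0},{"x":0,"y":0.12,"z":0,"turn":0}])

```text
t: 22.12
ee_pos: [0.509, -0.0102, 0.0507]
ee_rot: [[-0.999, 0.051, -0.0], [0.051, 0.999, -0.0], [0.0, -0.0, -1.0]]
ft_force: [-1.9, -4.3, -0.5]
grip_width: 0.0217
```

step_arm(increments=[{"x":0,"y":0.1,"z":0,"turn":0},{"x":0,"y":0.12,"z":0,"turn":0}])

```text
t: 22.38
ee_pos: [0.5092, -0.008, 0.0507]
ee_rot: [[-0.999, 0.051, -0.0], [0.051, 0.999, 0.0], [0.0, 0.0, -1.0]]
ft_force: [-1.4, -3.7, -1.1]
grip_width: 0.0219
```

step_arm(increments=[{"x":0,"y":0.1,"z":0,"turn":0},{"x":0,"y":0.12,"z":0,"turn":0}])

```text
t: 22.62
ee_pos: [0.5093, -0.0058, 0.0507]
ee_rot: [[-0.999, 0.051, -0.0], [0.051, 0.999, -0.0], [0.0, -0.0, -1.0]]
ft_force: [-0.9, -5.2, -0.9]
grip_width: 0.0215
```

step_arm(increments=[{"x":0,"y":0.1,"z":0,"turn":0},{"x":0,"y":0.12,"z":0,"turn":0}])

```text
t: 22.88
ee_pos: [0.5094, -0.0036, 0.0507]
ee_rot: [[-0.999, 0.051, -0.0], [0.051, 0.999, -0.0], [0.0, -0.0, -1.0]]
ft_force: [-2.0, -4.7, -0.4]
grip_width: 0.0216
```

step_arm(increments=[{"x":0,"y":0.1,"z":0,"turn":0},{"x":0,"y":0.12,"z":0,"turn":0}])

```text
t: 23.12
ee_pos: [0.5095, -0.0014, 0.0507]
ee_rot: [[-0.999, 0.051, -0.0], [0.051, 0.999, 0.0], [0.0, 0.0, -1.0]]
ft_force: [-1.0, -4.3, -1.1]
grip_width: 0.0214
```

step_arm(increments=[{"x":0,"y":0.12,"z":0,"turn":0},{"x":0,"y":0.12,"z":0,"turn":0}])

```text
t: 23.38
ee_pos: [0.5097, 0.001, 0.0507]
ee_rot: [[-0.999, 0.051, -0.0], [0.051, 0.999, 0.0], [0.0, 0.0, -1.0]]
ft_force: [-2.0, -4.3, -0.8]
grip_width: 0.0215
```

step_arm(increments=[{"x":0,"y":0.12,"z":0,"turn":0},{"x":0,"y":0.12,"z":0,"turn":0}])

```text
t: 23.62
ee_pos: [0.5098, 0.0034, 0.0507]
ee_rot: [[-0.999, 0.051, -0.0], [0.051, 0.999, 0.0], [0.0, 0.0, -1.0]]
ft_force: [-1.2, -4.7, -0.2]
grip_width: 0.0215
```

step_arm(increments=[{"x":0,"y":0.12,"z":0,"turn":0},{"x":0,"y":0.12,"z":0,"turn":0}])

```text
t: 23.88
ee_pos: [0.5099, 0.0058, 0.0507]
ee_rot: [[-0.999, 0.051, -0.0], [0.051, 0.999, 0.0], [0.0, 0.0, -1.0]]
ft_force: [-1.6, -5.4, -0.4]
grip_width: 0.0216
```

step_arm(increments=[{"x":0,"y":0.12,"z":0,"turn":0},{"x":0,"y":0.12,"z":0,"turn":0}])

```text
t: 24.12
ee_pos: [0.51, 0.0082, 0.0507]
ee_rot: [[-0.999, 0.051, -0.0], [0.051, 0.999, 0.0], [0.0, 0.0, -1.0]]
ft_force: [-0.0, -4.1, -1.6]
grip_width: 0.0215
```

step_arm(increments=[{"x":0,"y":0.12,"z":0,"turn":0},{"x":0,"y":0.12,"z":0,"turn":0}])

```text
t: 24.38
ee_pos: [0.5101, 0.0106, 0.0507]
ee_rot: [[-0.999, 0.051, -0.0], [0.051, 0.999, 0.0], [0.0, 0.0, -1.0]]
ft_force: [-1.6, -4.6, -0.9]
grip_width: 0.0212
```

step_arm(increments=[{"x":0,"y":0.12,"z":0,"turn":0},{"x":0,"y":0.12,"z":0,"turn":0}])

```text
t: 24.62
ee_pos: [0.5102, 0.013, 0.0507]
ee_rot: [[-0.999, 0.051, -0.0], [0.051, 0.999, 0.0], [0.0, 0.0, -1.0]]
ft_force: [-2.3, -4.1, -1.3]
grip_width: 0.0215
```

step_arm(increments=[{"x":0,"y":0.12,"z":0,"turn":0},{"x":0,"y":0.12,"z":0,"turn":0}])

```text
t: 24.88
ee_pos: [0.5104, 0.0154, 0.0507]
ee_rot: [[-0.999, 0.051, -0.0], [0.051, 0.999, 0.0], [0.0, 0.0, -1.0]]
ft_force: [-0.6, -4.9, -1.6]
grip_width: 0.0222
```

step_arm(increments=[{"x":0,"y":0.12,"z":0,"turn":0},{"x":0,"y":0.12,"z":0,"turn":0}])

```text
t: 25.12
ee_pos: [0.5105, 0.0178, 0.0507]
ee_rot: [[-0.999, 0.051, -0.0], [0.051, 0.999, 0.0], [0.0, -0.0, -1.0]]
ft_force: [-1.7, -5.1, -1.9]
grip_width: 0.0219
```

step_arm(increments=[{"x":0,"y":0.12,"z":0,"turn":0},{"x":0,"y":0.12,"z":0,"turn":0}])

```text
t: 25.38
ee_pos: [0.5106, 0.0202, 0.0507]
ee_rot: [[-0.999, 0.051, -0.0], [0.051, 0.999, 0.0], [0.0, 0.0, -1.0]]
ft_force: [-1.1, -4.9, -1.2]
grip_width: 0.0218
```

step_arm(increments=[{"x":0,"y":0.12,"z":0,"turn":0},{"x":0,"y":0.12,"z":0,"turn":0}])

```text
t: 25.62
ee_pos: [0.5107, 0.0226, 0.0507]
ee_rot: [[-0.999, 0.051, -0.0], [0.051, 0.999, 0.0], [0.0, 0.0, -1.0]]
ft_force: [-1.5, -4.5, -1.3]
grip_width: 0.0216
```

step_arm(increments=[{"x":0,"y":0.12,"z":0,"turn":0},{"x":0,"y":0.12,"z":0,"turn":0}])

```text
t: 25.88
ee_pos: [0.5109, 0.025, 0.0507]
ee_rot: [[-0.999, 0.051, -0.0], [0.051, 0.999, 0.0], [0.0, 0.0, -1.0]]
ft_force: [-0.7, -4.9, -0.4]
grip_width: 0.0217
```

step_arm(increments=[{"x":0,"y":0.12,"z":0,"turn":0},{"x":0,"y":0.12,"z":0,"turn":0}])

```text
t: 26.12
ee_pos: [0.511, 0.0274, 0.0507]
ee_rot: [[-0.999, 0.051, -0.0], [0.051, 0.999, 0.0], [0.0, 0.0, -1.0]]
ft_force: [-2.0, -4.2, -1.6]
grip_width: 0.0218
```

step_arm(increments=[{"x":0,"y":0.12,"z":0,"turn":0},{"x":0,"y":0.12,"z":0,"turn":0}])

```text
t: 26.38
ee_pos: [0.5111, 0.0294, 0.0507]
ee_rot: [[-0.999, 0.051, -0.0], [0.051, 0.999, -0.0], [0.0, -0.0, -1.0]]
ft_force: [-2.0, -6.6, 0.5]
grip_width: 0.0218
```

The force rose and the arm is lagging, so this looks like the stop. Creeping now.

step_arm(increments=[{"x":0,"y":0.08,"z":0,"turn":0}])

```text
t: 26.5
ee_pos: [0.5112, 0.0297, 0.0507]
ee_rot: [[-0.999, 0.052, -0.0], [0.052, 0.999, -0.001], [0.0, -0.001, -1.0]]
ft_force: [-1.7, -9.1, 0.1]
grip_width: 0.0218
```

step_arm(increments=[{"x":0,"y":0.06,"z":0,"turn":0},{"x":0,"y":0,"z":0,"turn":0}])

```text
t: 26.75
ee_pos: [0.5112, 0.0299, 0.0507]
ee_rot: [[-0.999, 0.052, -0.0], [0.052, 0.999, -0.001], [0.0, -0.001, -1.0]]
ft_force: [-1.1, -7.7, 0.3]
grip_width: 0.022
```

step_arm(increments=[{"x":0,"y":0.07,"z":0,"turn":0},{"x":0,"y":0,"z":0,"turn":0}])

```text
t: 27.0
ee_pos: [0.5111, 0.0303, 0.0507]
ee_rot: [[-0.999, 0.052, -0.001], [0.052, 0.999, -0.002], [0.0, -0.002, -1.0]]
ft_force: [-2.1, -9.9, 0.5]
grip_width: 0.022
```

step_arm(increments=[{"x":0,"y":0.05,"z":0,"turn":0},{"x":0,"y":0,"z":0,"turn":0},{"x":0,"y":0,"z":0,"turn":0},{"x":0,"y":0,"z":0,"turn":0},{"x":0,"y":0,"z":0,"turn":0},{"x":0,"y":0,"z":0,"turn":0}])

```text
t: 27.75
ee_pos: [0.5112, 0.0304, 0.0507]
ee_rot: [[-0.999, 0.052, -0.001], [0.052, 0.999, -0.002], [0.0, -0.002, -1.0]]
ft_force: [-2.5, -11.1, 1.1]
grip_width: 0.0217
```

Total is about 11 N against roughly 5 N of sliding resistance, so about 6 N on the stop, held for over half a second. The travel also fits the bumper's stiffness. Drawing the pusher back along the same line.

step_arm(increments=[{"x":0,"y":-0.1,"z":0,"turn":0},{"x":0,"y":-0.2,"z":0,"turn":0},{"x":0,"y":-0.4,"z":0,"turn":0},{"x":0,"y":-0.8,"z":0,"turn":0},{"x":0,"y":-1,"z":0,"turn":0},{"x":0,"y":-1,"z":0,"turn":0},{"x":0,"y":-1,"z":0,"turn":0},{"x":0,"y":-1,"z":0,"turn":0},{"x":0,"y":-1,"z":0,"turn":0},{"x":0,"y":-1,"z":0,"turn":0},{"x":0,"y":-1,"z":0,"turn":0},{"x":0,"y":-1,"z":0,"turn":0}])

```text
t: 29.25
ee_pos: [0.5063, -0.04, 0.0487]
ee_rot: [[-0.999, 0.036, -0.001], [0.036, 0.999, 0.025], [0.002, 0.025, -1.0]]
ft_force: [5.6, 80.4, -26.1]
grip_width: 0.0215
```

step_arm(increments=[{"x":0,"y":-1,"z":0,"turn":0},{"x":0,"y":-1,"z":0,"turn":0},{"x":0,"y":-1,"z":0,"turn":0},{"x":0,"y":-1,"z":0,"turn":0},{"x":0,"y":-1,"z":0,"turn":0},{"x":0,"y":-1,"z":0,"turn":0},{"x":0,"y":-1.5,"z":0,"turn":0},{"x":0,"y":-1.5,"z":0,"turn":0},{"x":0,"y":-1.5,"z":0,"turn":0},{"x":0,"y":-1.5,"z":0,"turn":0},{"x":0,"y":-1.5,"z":0,"turn":0},{"x":0,"y":-1.5,"z":0,"turn":0}])

```text
t: 30.75
ee_pos: [0.4987, -0.2134, 0.0507]
ee_rot: [[-0.999, 0.051, -0.0], [0.051, 0.999, 0.0], [0.0, 0.0, -1.0]]
ft_force: [0.4, 0.8, 0.1]
grip_width: 0.0215
```

step_arm(increments=[{"x":0,"y":-1.5,"z":0,"turn":0},{"x":0,"y":-1.5,"z":0,"turn":0},{"x":0,"y":-1.5,"z":0,"turn":0},{"x":0,"y":-1.5,"z":0,"turn":0},{"x":0,"y":-1.5,"z":0,"turn":0},{"x":0,"y":-0.5,"z":0,"turn":0},{"x":0,"y":0,"z":0,"turn":0}])

```text
t: 31.62
ee_pos: [0.4946, -0.2924, 0.0506]
ee_rot: [[-0.999, 0.052, -0.0], [0.052, 0.999, 0.0], [0.0, 0.0, -1.0]]
ft_force: [-0.5, 0.1, -1.6]
grip_width: 0.0211
```

```bash
python3 - <<'E'
from h import *
s=state();print(s['t'],s['ee_pos'],s['ft_force'],s['torque'],s['joint_pos'])
a=capture('top')[155:250,140:440];b=capture('side')[120:300,230:430]
a=cv2.resize(a,(780,247),interpolation=cv2.INTER_CUBIC);b=cv2.resize(b,(389,350),interpolation=cv2.INTER_CUBIC)
o=np.zeros((600,780,3),np.uint8);o[:247]=a;o[248:598,:389]=b
o[248:568,390:]=cv2.resize(cv2.resize(capture('top')[165:245,190:270],(320,320)),(390,320))
cv2.imwrite('pics/f.png',o)
E
```

```text
31.625 [ 0.49462761 -0.29242351  0.05058857] [-0.47931368  0.11775809 -1.61300155] [-0.1027042   0.02901214 -0.00819033] [ 49.24397139  19.88251764 -27.41841511 103.03114331  10.4513114
  59.60545799 104.95198956]
```

The pull peaked at 80 N when the pusher caught on the flap, then came free. I'll look before setting it down.

View pics/f.png

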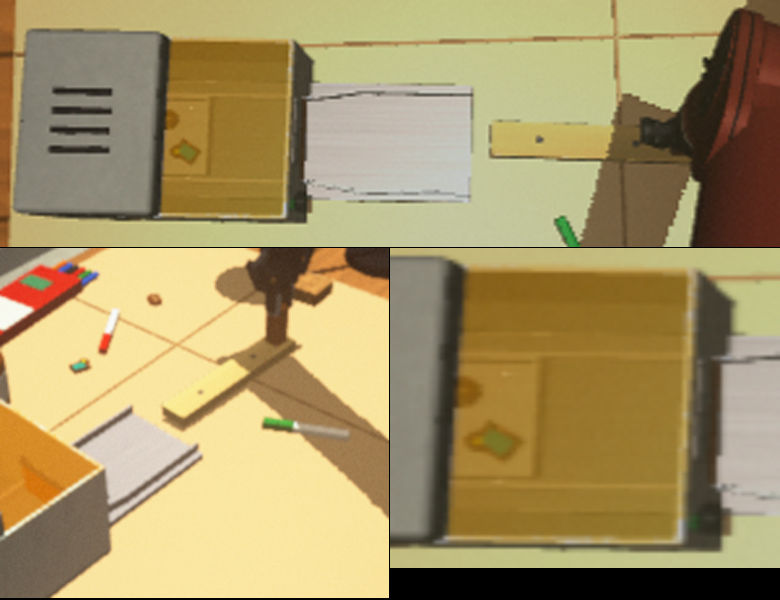

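```bash
python3 - <<'E'
from h import *
k=300/780
print('nose',ray('top',140+490*k-.3,155+139*k-.3,.0305).round(4),'mid hole',ray('top',140+540*k-.3,155+139*k-.3,.0305).round(4))
q=80/390
for v in(357,478): print('tray rear',ray('top',190+150*q-.4,165+(v-248)*80/320-.4,.03).round(4))
a=cv2.imread('pics/side0.png').astype(int);b=capture('side').astype(int)
d=np.abs(a-b).max(2)[195:300,120:290];print('side diff in cabinet region',(d>40).sum())
ys,xs=np.nonzero(d>40);print(np.unique(xs//20*20+120,return_counts=True),np.unique(ys//15*15+195,return_counts=True))
E
```

```text
nose [ 0.5107 -0.0769  0.0305] mid hole [ 0.5091 -0.1337  0.0305]
tray rear [0.5687 0.2422 0.03  ]
tray rear [0.4785 0.2418 0.03  ]
side diff in cabinet region 282
(array([260, 280]), array([ 71, 211])) (array([210, 225, 240]), array([154,  91,  37]))
```

The nose hasn't slipped along the sole, the flap area matches the initial image (shut), and the tray's rear is at y≈0.242, consistent with the stop. Setting the pusher down.

step_arm(increments=[{"x":0,"y":-0.5,"z":0,"turn":0},{"x":0,"y":0,"z":0.3,"turn":0},{"x":0,"y":0,"z":0.3,"turn":0},{"x":0,"y":0,"z":0.3,"turn":0},{"x":0,"y":0,"z":0.15,"turn":0},{"x":0,"y":0,"z":0,"turn":0}])

```text
t: 32.58
ee_pos: [0.4946, -0.2974, 0.0403]
ee_rot: [[-0.999, 0.051, 0.0], [0.051, 0.999, -0.0], [-0.0, -0.0, -1.0]]
ft_force: [-0.2, -1.2, 0.5]
grip_width: 0.0214
```

step_arm(increments=[{"x":0,"y":0,"z":0.1,"turn":0},{"x":0,"y":0,"z":0,"turn":0},{"x":0,"y":0,"z":0,"turn":0}])

```text
t: 32.95
ee_pos: [0.4946, -0.2975, 0.0394]
ee_rot: [[-0.999, 0.051, 0.0], [0.051, 0.999, -0.0], [-0.0, -0.0, -1.0]]
ft_force: [0.3, -1.9, 2.4]
grip_width: 0.0214
```

step_arm(increments=[{"x":0,"y":0,"z":0,"turn":0},{"x":0,"y":0,"z":0,"turn":0},{"x":0,"y":0,"z":0,"turn":0},{"x":0,"y":0,"z":0,"turn":0},{"x":0,"y":0,"z":0,"turn":0},{"x":0,"y":0,"z":0,"turn":0},{"x":0,"y":0,"z":0,"turn":0},{"x":0,"y":0,"z":0,"turn":0}], jaw=-1)

```text
t: 33.95
ee_pos: [0.4945, -0.2972, 0.0392]
ee_rot: [[-0.999, 0.051, -0.0], [0.051, 0.999, 0.0], [0.0, 0.0, -1.0]]
ft_force: [-0.1, -0.4, -0.5]
grip_width: 0.0857
```

step_arm(increments=[{"x":0,"y":0,"z":-1,"turn":0},{"x":0,"y":0,"z":-2,"turn":0},{"x":0,"y":0,"z":-3,"turn":0},{"x":0,"y":0,"z":-4,"turn":0},{"x":0,"y":0,"z":-4,"turn":0},{"x":0,"y":0,"z":0,"turn":0},{"x":0,"y":0,"z":0,"turn":0},{"x":0,"y":0,"z":0,"turn":0}])

```text
t: 34.95
ee_pos: [0.4939, -0.297, 0.1785]
ee_rot: [[-0.999, 0.051, -0.001], [0.051, 0.999, 0.001], [0.001, 0.001, -1.0]]
ft_force: [-0.8, -0.2, 0.8]
grip_width: 0.0854
```

```bash
python3 - <<'E'
from h import *
s=state();print(s['t'],s['ee_pos'],s['ft_force'],s['grip_width'])
a=cv2.imread('pics/side0.png').astype(int);i=capture('side');b=i.astype(int);cv2.imwrite('pics/sF.png',i)
d=np.abs(a-b).max(2)[195:300,120:255];print('flap/cabinet diff',(d>30).sum())
# sole segmentation in top view
t=capture('top');cv2.imwrite('pics/tF.png',t)
r=t[190:230,300:420];h=cv2.cvtColor(r,cv2.COLOR_BGR2HSV)
t0=cv2.imread('pics/top0.png')
m=(np.abs(t.astype(int)-t0.astype(int)).max(2)>12).astype(np.uint8)
m[:,:318]=0;m[:190]=0;m[240:]=0
c=[x for x in cv2.findContours(m,cv2.RETR_EXTERNAL,cv2.CHAIN_APPROX_SIMPLE)[0] if cv2.contourArea(x)>60]
for x in c: print(cv2.boundingRect(x),cv2.minAreaRect(x))
# bystanders: pixel changes in their top-view boxes
for n,(x0,y0,x1,y1) in dict(lacq=(270,115,298,150),pot=(215,105,250,148),pins=(325,140,340,155),red=(344,124,382,152),pin_e=(393,126,406,140),tape=(188,268,226,308),teal=(350,234,375,275),block=(447,168,474,202)).items():
    print(n,(np.abs(t.astype(int)-t0.astype(int)).max(2)[y0:y1,x0:x1]>35).sum())
E
```

```text
34.95 [ 0.49392097 -0.29701376  0.17853468] [-0.773293   -0.16535423  0.80917959] 0.08537576489812114
flap/cabinet diff 0
(613, 231, 27, 9) ((626.0, 235.0), (8.0, 26.0), 90.0)
(552, 190, 34, 50) ((570.4929809570312, 215.7236328125), (31.05377769470215, 50.702938079833984), 6.981057643890381)
(318, 190, 234, 50) ((434.5, 214.5), (49.0, 233.0), 90.0)
lacq 0
pot 0
pins 0
red 0
pin_e 0
tape 0
teal 706
block 762
```

The flap region is identical to the start image. The differences around the teal marker and sanding block look like the arm or its shadow; the view before set-down showed the marker where it was. The gripper is clear, so I'm handing in.

```bash
python3 -c "
from rig import *
print(hand_in())"
```

```text
the job is handed in; nothing more can be done
None
```

The tray is in the cabinet against the stop, the flap looks shut, and the pusher is back on the bench. The job is handed in at about 35 s; no verdict was reported.

**What I did:** I gripped the pusher by its post and pushed the tray through the flap. I then felt forward in 2 mm steps until the force rose from about 5 N of sliding resistance to about 11 N. That puts roughly 6 N on the stop, held for over half a second. After that I drew the pusher out, set it down in front of the shelf and released it.

**What the last checks showed:**
- **Tray:** its rear edge measured y ≈ 0.242 m, where about 0.244 m was expected at the stop. That 2 mm gap is within camera error. Sideways it measured about 3 mm off the centre line; the rails allow only 2 mm, and the limit is 6 mm.
- **Pins:** two of the three were visible through the window and looked in place. The cherry pin was hidden under the lamp head.
- **Flap:** its area in the side image is unchanged from the start, so it looks shut.
- **Pusher:** the bench took its weight before release, and its position is clear of the shelf. I didn't view it after release.
- **Other things:** most showed no change in the top view. The areas around the teal marker and sanding block did differ. I put that down to the arm and its shadow, because the picture before set-down showed the marker where it was.

**What went wrong:** while I drew the pusher out, the wrist force read 80 N at the end of one move. I think the pusher caught under the flap before it came free. I only read the force at the end of each move, so the true peak may have been higher. The limit is 120 N. I saw no slip of the pusher in the grip and no shift of the tray afterwards.

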